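# Register a sign letter against the setting-out square

### The job

Push the big loose letter into the corner of the setting-out square: the end that faces the long straightedge flat against it, and the letter's side up against the cross-arm. Only push it with the fingers: it must slide flat on the table and never be lifted or tipped. Leave the other things on the table where they are.

Things in the scene. Friction and masses are not known exactly. Their poses are not given: they have to be found in the camera images.
- slab_letter: Loose flat sign letter lying on its back: one thick upright stem with a cross bar (serif) at each end; green face, gold sides. 224 long (x) x 134 wide (y) x 49 mm high, 0.2 to 0.4 kg. Origin under its middle. Serifs: x -113 to -71 (foot) and 70 to 111 mm (head), both y -67 to 67. Stem between them: y -40 to 40. All sides upright.
- letter_foot (a point): Middle of the flat end face of the letter's foot, at table height: 113 mm from the letter's origin along its -x. This end faces the straightedge.
- straightedge: Fixed aluminium bar on the table, 420 x 40 x 24 mm high, with two small screws in its top. Origin: on the table, at the middle of its working face, the face towards the letter. x runs along the bar, y points into the bar, away from the letter; the working face is the plane y = 0.
- cross_arm: Fixed aluminium arm standing square off one end of the straightedge (left or right varies) on the letter's side: 30 wide, 225 long, 24 mm high, with a dark bridge and black knob (top at 49 mm) over the bar. Axes as the straightedge's. Origin: on the table, on the arm's centre line, in the working face's plane. Arm: x -15 to 15, y -225 to 0 mm.
- setup_block: Loose aluminium block, 50 x 70 x 25 mm, origin under its middle. Bystander.
- tape_ring: Loose roll of masking tape lying flat, 104 mm across, 25 mm high, origin under its middle. Bystander.
- chevron: Loose small chevron-shaped sign accent, green face, gold sides, 46 x 95 x 49 mm, origin under its middle. Bystander.

How it is judged (in metres and radians):
At the end, for the whole second after the job is handed in: The letter lies flat and at rest, foot face within 4 mm of the straightedge and parallel to it within 0.03 rad, its side within 4.5 mm of the inner side of the cross-arm; the letter was never lifted 12 mm or tipped, and no bystander moved over 20 mm (y of letter_foot in the frame of straightedge between -0.004 and 0.004 m and angle between the x axis of slab_letter and the y axis of straightedge, either way round below 0.03 rad and ((x of cross_arm in the frame of straightedge above 0 m and x of slab_letter in the frame of cross_arm between -0.0865 and -0.078 m) or (x of cross_arm in the frame of straightedge below 0 m and x of slab_letter in the frame of cross_arm between 0.078 and 0.0865 m)) and height (world z) of slab_letter below 0.004 m and angle between slab_letter's own z axis and vertical below 0.04 rad and linear speed of slab_letter below 0.01 m/s); the robot touches nothing.
It fails at once if the letter is lifted or tipped (height (world z) of slab_letter above 0.012 m or angle between slab_letter's own z axis and vertical above 0.12 rad).
It fails at once if the aluminium block is pushed aside (over 20 mm) (distance of setup_block from where it was at the start of the episode above 0.02 m).
It fails at once if the tape roll is pushed aside (over 20 mm) (distance of tape_ring from where it was at the start of the episode above 0.02 m).
It fails at once if the chevron accent is pushed aside (over 20 mm) (distance of chevron from where it was at the start of the episode above 0.02 m).
It also fails if it takes over 64 s, if anything falls off the work surface, if the arm or the gripper's body presses on something with over 40 N, if the wrist force passes 120 N, or if a joint passes its speed limit or range.

### The arm

A 6-joint arm with a two-finger parallel gripper is mounted at the origin on a cart in front of the work surface, level with it; the furniture and walls round the work are solid. World frame = base frame: x ahead of the robot, y to its left, z up, the work surface at z = 0. Lengths are in mm, angles in rad, forces in N, time in s.
With the tool pointing down it reaches from about 350 to 925 mm from the base axis. Payload 6.4 kg.
Tool frame: the origin (TCP) lies at the very end of the fingers, on their centre line; the grasp point (between the pads) lies 19 mm behind it (bot.grip_depth is the z of the grasp point in the tool frame, in mm); z points along the fingers, y is the line along which they close (so a half turn about z gives the same grasp; the last joint's range is limited). The gripper opens to 85 mm and grips with 20 to 120 N. Pads are 22 mm wide; open, the fingers measure 114 mm over their backs; the gripper's body (76 mm by 85 mm) begins 54 mm behind the grasp point. The pads swing forward as they close: fully open they stand 13 mm farther back than shut.
Start: joints at [-1.321, 0.245, 1.558, -0, 1.339, -0.174], TCP at [267.304, -592.506, 231.29] pointing down, gripper open.
Joint ranges: [-3.13, 3.13], [-1.02, 2.26], [0.13, 2.54], [-0.95, 4.09], [0.21, 2.88], [-2.74, 2.74]. Speed limits (rad/s): [2.57, 2.57, 3.14, 3.14, 3.14, 3.14].

### API

Orientations are given as a rotation vector (axis times angle).
In Python, from plant import bot, viewer, job_done gives the robot as it stands. The module is installed in compiled form; this text tells all that it offers.
- The arm moves only by the shell command python3 -m handwheel 'ROWS'. ROWS is JSON, a list of rows, each a list of 5 numbers: the shift along the world's x, y, z in m, then the turn about the world's z in rad, then the closure, from 0 (fully open) to 1 (shut). In form: [[dx, dy, dz, spin, gripper], ...]. A call has 1 to 5 rows; each row is the pose to reach, as a shift and turn from the pose commanded when the call began; what a row does not reach only later rows make up. A row lasts 1/12 s, in which the tool goes at most 41.7 mm and 7.16 degrees, less where a joint would pass 70% of its speed; a pose out of reach is approached as far as the arm can. A call with a gripper value outside its range is refused whole. The fingers move at their own pace and stop on an object; the grip force is fixed at half the most. Time passes only in rows, so rows that repeat a pose let the fingers close. It gives the time, the measured TCP pose, the force, the opening and the grip force at its end, in the units of the state.
- bot.observe(): the state, without advancing time (a new reading comes with each control period).
- viewer.snapshot(name): name is "scene" or "top" or "wrist"; returns a dict with "image" (480x640x3 uint8, red, green, blue), "z_map" (480x640 float32, mm along the optical axis (not along the pixel's ray), 0 where there is no reading), "fx", "fy", "cx", "cy" (pixels), "k1" (the pictures are not rectified: a ray, as slopes to the right and down, at radius r is drawn at 1 + k1 r^2 times it, then the intrinsics apply), "T" (4x4, takes a point from camera to world coordinates); the wrist camera has in their place "T_tool_cam" (4x4, takes a point from camera to tool coordinates, whose origin is the TCP and whose axes are the flange's). Camera axes: x right, y up, looking along -z (the intrinsics and any distortion apply to the point x, -y, -z); pixel columns grow to the right and rows downward; lengths in mm; the calibration is good to about 2 mm. A picture is of the moment at which its call begins: read the wrist's pose just before it.
- job_done(): hands the job in; it is judged then, once.
The state is a dict: "time_s": time; "joints": joint angles; "joint_vel": joint speeds; "joint_torque": joint torques, N m; "ee_pos": TCP position; "orientation": TCP orientation; "wrist_force": force on the tool from outside, world axes, zero at the start; "moment": the same for the moment, N m; "gripper_width": finger opening in mm; "grip_force": force on a finger pad.
Only numpy, scipy, OpenCV 4.12 (cv2) and the standard library are available. Lean on these libraries where they do the work, as an engineer would, in place of code of your own. Each camera call takes 0.05 s, during which the arm holds its last target. There are 200 camera calls.

## Working session

There is one attempt and no reset: what is moved stays moved. The work goes in short steps, Python scripts to look and compute and a shell command to move; the robot and the scene stay as the last step left them, time stands still between calls to the robot, and variables do not carry over. Pictures are saved under pics/ and viewed, at most 10 in all, crops included, and the job is handed in when it is done.

```bash
mkdir -p pics; python3 - <<'E'
from plant import bot,viewer
import cv2,numpy as np
for n in("top","scene"):
    s=viewer.snapshot(n); cv2.imwrite(f"pics/{n}0.png",s["image"][:,:,::-1]); np.savez(f"{n}0.npz",**s)
    print(n,s["fx"],s["cx"],s["cy"],s["k1"],np.round(s["T"],3).tolist())
print(bot.observe())
E
```

```text
top 472.5353914959661 322.8816154540411 231.02152054639288 -0.11938004777023671 [[0.027, 0.991, -0.132, 392.539], [-1.0, 0.026, -0.007, -22.362], [-0.003, 0.132, 0.991, 1365.158], [0.0, 0.0, 0.0, 1.0]]
scene 457.7016298123502 316.7439299087966 239.78163257839884 -0.09094943729295789 [[-0.806, 0.445, -0.392, 127.169], [-0.592, -0.605, 0.532, 539.047], [-0.0, 0.661, 0.751, 833.238], [0.0, 0.0, 0.0, 1.0]]
{'time_s': 0.1, 'joints': array([-1.32111854e+00,  2.45765457e-01,  1.55887193e+00, -1.99959599e-05,
        1.33869565e+00, -1.74114615e-01]), 'joint_vel': array([ 0.00040456, -0.00152282, -0.00194556, -0.0010632 ,  0.0001504 ,
       -0.00084434]), 'joint_torque': array([ 1.15257040e-03, -4.30667531e+01, -3.27129114e+01, -1.29576065e-04,
        2.82451911e-03,  9.06083208e-07]), 'ee_pos': array([ 267.16192323, -592.01788026,  230.2877877 ]), 'orientation': array([-3.06962635e+00, -6.60362609e-01,  1.33727103e-04]), 'wrist_force': array([-0.0150258 ,  0.61676229,  0.34570535]), 'moment': array([-0.02976899,  0.04554388, -0.00274435]), 'grip_force': 0.0, 'gripper_width': 85.36227602985286}
```

View pics/top0.png

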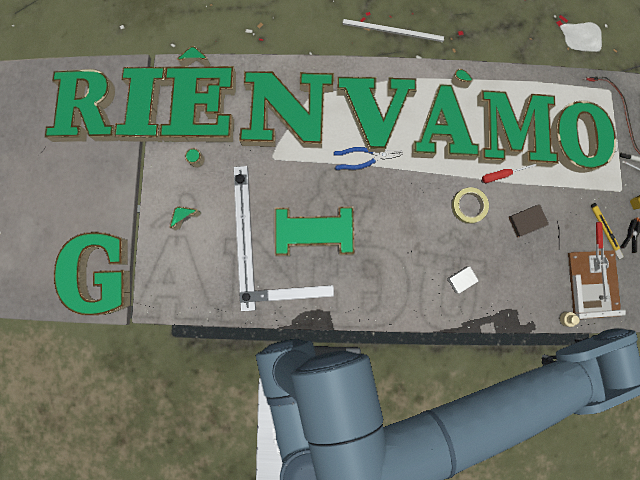

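View pics/scene0.png

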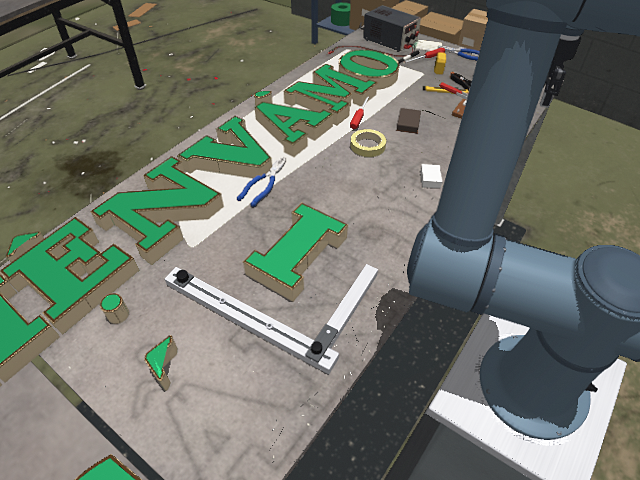

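The top view shows the square at the left: bar from (240,170) to (247,308), arm to the right at about (333,292). The letter "I" is at (276–354, 208–254), the tape at (471,205), the dark block at (529,220) and the chevron at (183,216). The scene view agrees.

```bash
cat > h.py <<'E'
import cv2,numpy as np
def ray(s,px,z):
    K=np.array([[s["fx"],0,s["cx"]],[0,s["fy"],s["cy"]],[0,0,1.]])
    n=cv2.undistortPoints(np.float64(px).reshape(-1,1,2),K,np.array([float(s["k1"]),0,0,0,0]))[:,0]
    d=np.c_[n[:,0],-n[:,1],-np.ones(len(n))]@s["T"][:3,:3].T; o=s["T"][:3,3]
    return (o+d*((z-o[2])/d[:,2])[:,None])[:,:2]
def letter(s,roi):
    x0,y0,x1,y1=roi; h=cv2.cvtColor(s["image"],cv2.COLOR_RGB2HSV)
    m=cv2.inRange(h,(60,90,60),(90,255,255)); k=np.zeros_like(m); k[y0:y1,x0:x1]=m[y0:y1,x0:x1]
    c=max(cv2.findContours(k,cv2.RETR_EXTERNAL,cv2.CHAIN_APPROX_NONE)[0],key=cv2.contourArea)[:,0]
    return ray(s,c,49)
def line(p): # fit -> point, direction angle
    vx,vy,x,y=cv2.fitLine(np.float32(p),cv2.DIST_HUBER,0,.01,.01).ravel(); return np.array([x,y]),np.degrees(np.arctan2(vy,vx))
E
cat > m.py <<'E'
import sys; from h import *
from plant import viewer
if len(sys.argv)>1: s=np.load(sys.argv[1])
else: s=viewer.snapshot("top"); 
g=cv2.cvtColor(s["image"],cv2.COLOR_RGB2HSV)
w=cv2.inRange(g,(0,0,185),(180,45,255))
roi=np.zeros_like(w); roi[160:315,228:262]=w[160:315,228:262]
rows=list(range(185,285,3)); e=[]
for r in rows:
    c=np.nonzero(roi[r])[0]
    if len(c): e.append([c.max()+.5,r])
p,a=line(ray(s,e,24)); print("face pt",p,"ang",a)
e=[];e2=[]
for c in range(275,328,3):
    r=np.nonzero(w[280:305,c])[0]
    if len(r): e.append([c,280+r.min()-.5]); e2.append([c,280+r.max()+.5])
q,b=line(ray(s,e,24)); q2,b2=line(ray(s,e2,24)); print("arm inner",q,b,"outer",q2,b2)
L=letter(s,(245,185,372,300)); rc=cv2.minAreaRect(np.float32(L)); print("letter",rc, cv2.boxPoints(rc).tolist())
for n,px in(("tape",(471,205)),("block",(529,220)),("chev",(183,216)),("armend",(333,292)),("V",(372,155)),("bartop",(239,166))): print(n,ray(s,[px],24))
E
python3 m.py top0.npz
```

```text
face pt [548.29034 194.41412] ang 5.7973294
arm inner [409.70068  42.18813] -83.75709 outer [379.40732  45.02567] -85.04089
letter ((569.5238647460938, 11.539070129394531), (125.25145721435547, 214.09652709960938), 2.378824472427368) [[502.5089416503906, 115.89572143554688], [511.3952941894531, -98.01631164550781], [636.538818359375, -92.81758117675781], [627.6524658203125, 121.09445190429688]]
tape [[ 659.48925834 -443.44046481]]
block [[ 620.10709634 -618.05224453]]
chev [[605.05036368 394.7152088 ]]
armend [[398.89865876 -46.5170868 ]]
V [[ 800.68718335 -151.68685312]]
bartop [[757.76566669 238.01854564]]
```

```bash
python3 -m handwheel '[[0.024,0.034,0,0.12,0],[0.048,0.068,0,0.24,0],[0.072,0.102,0,0.36,0],[0.096,0.136,0,0.48,0],[0.12,0.17,0,0.6,0]]'
python3 -m handwheel '[[0.024,0.034,0,0.12,0],[0.048,0.068,0,0.24,0],[0.072,0.102,0,0.36,0],[0.096,0.136,0,0.48,0],[0.12,0.17,0,0.6,0]]'
python3 -c "
from plant import bot
from scipy.spatial.transform import Rotation as R
import numpy as np
o=bot.observe();m=R.from_rotvec(o['orientation']).as_matrix();print(o['ee_pos'],np.degrees(np.arctan2(m[1,1],m[0,1])),m[:,2])"
```

```text
time_s: 0.52
ee_pos: [387.9, -420.6, 230.8]
orientation: [-2.734, -1.546, -0.0]
wrist_force: [0.7, -1.4, -0.4]
gripper_width: 85.6
grip_force: 0.0
time_s: 0.93
ee_pos: [507.9, -250.5, 231.0]
orientation: [-2.155, -2.285, 0.0]
wrist_force: [0.9, -0.7, 0.4]
gripper_width: 85.5
grip_force: 0.0
[ 507.89775382 -250.46149438  230.97905313] 3.3676243429208608 [-3.58725495e-04  2.90283427e-04 -9.99999894e-01]
```

```bash
python3 -m handwheel '[[0.023,0.032,0,0.02,0],[0.046,0.064,0,0.045,0],[0.069,0.095,0,0.045,0],[0.069,0.095,-0.04,0.045,0],[0.069,0.095,-0.08,0.045,0]]'
python3 -m handwheel '[[0,0,-0.035,0,0],[0,0,-0.07,0,0],[0,0,-0.105,0,0],[0,0,-0.13,0,0],[0,0,-0.143,0,0]]'
python3 - <<'E'
from h import *; from plant import viewer
s=viewer.snapshot("top"); i=cv2.resize(s["image"][150:330,200:440],None,fx=3,fy=3); cv2.imwrite("pics/a1.png",i[:,:,::-1])
E
```

```text
time_s: 1.35
ee_pos: [579.3, -156.2, 153.2]
orientation: [2.101, 2.327, 0.003]
wrist_force: [0.8, -0.0, -0.5]
gripper_width: 85.0
grip_force: 0.0
time_s: 1.77
ee_pos: [573.4, -156.1, 3.8]
orientation: [-2.105, -2.322, 0.003]
wrist_force: [-1.2, -0.8, -0.7]
gripper_width: 85.5
grip_force: 0.0
```

View pics/a1.png

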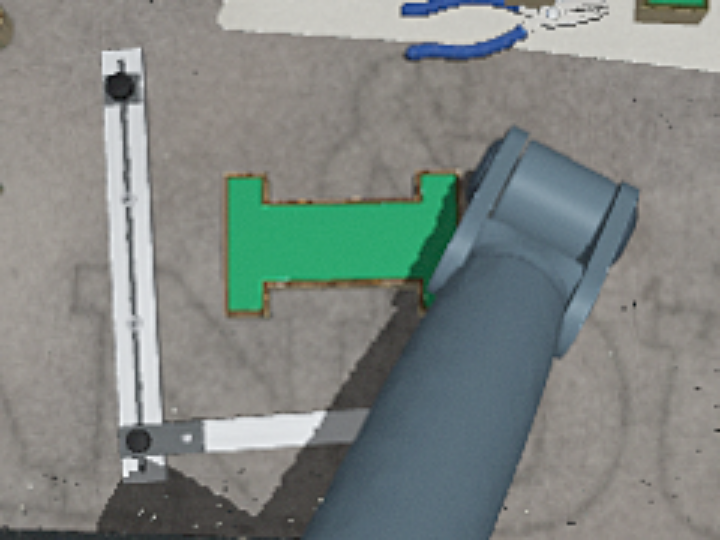

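```bash
python3 -m handwheel '[[-0.002,0.015,0.003,0,0],[-0.003,0.03,0.003,0,0],[-0.004,0.038,0.003,0,0],[-0.0045,0.045,0.003,0,0],[-0.005,0.05,0.003,0,0]]'
python3 -m handwheel '[[-0.001,0.008,0,0,0],[-0.0016,0.016,0,0,0],[-0.0024,0.024,0,0,0],[-0.0032,0.032,0,0,0],[-0.004,0.04,0,0,0]]'
python3 m.py
```

```text
time_s: 2.23
ee_pos: [572.7, -106.9, 13.2]
orientation: [2.106, 2.326, 0.002]
wrist_force: [1.5, -2.6, 1.1]
gripper_width: 85.6
grip_force: 1.2
time_s: 2.65
ee_pos: [567.2, -66.9, 11.4]
orientation: [2.11, 2.328, -0.0]
wrist_force: [0.3, -3.1, 1.7]
gripper_width: 85.6
grip_force: 1.4
face pt [548.29034 194.41412] ang 5.7973294
arm inner [403.56317  100.547485] -82.63228 outer [375.036   103.00701] -76.51136
letter ((552.1019287109375, 83.26893615722656), (124.71099853515625, 161.3868865966797), 1.6023261547088623) [[487.51446533203125, 162.18722534179688], [492.02716064453125, 0.8634496927261353], [616.6893920898438, 4.35064697265625], [612.1766967773438, 165.67442321777344]]
tape [[ 659.48925834 -443.44046481]]
block [[ 620.10709634 -618.05224453]]
chev [[605.05036368 394.7152088 ]]
armend [[398.89865876 -46.5170868 ]]
V [[ 800.68718335 -151.68685312]]
bartop [[757.76566669 238.01854564]]
```

```bash
cat > f.py <<'E'
from h import *; from plant import viewer,bot; import sys
s=viewer.snapshot("top"); L=letter(s,(245,185,372,300))
if len(sys.argv)>1: cv2.imwrite(sys.argv[1],cv2.resize(s["image"][150:330,200:440],None,fx=3,fy=3)[:,:,::-1])
u=np.radians(5.9); n=np.array([-np.sin(u),np.cos(u)]); t=np.array([np.cos(u),np.sin(u)])
P=np.c_[(L-[409.7,42.2])@t,(L-[548.3,194.4])@n]   # a: from arm inner, d: from bar face (neg)
def edge(P,k,sgn,lo,hi):
    j=1-k; o=[]
    for v in np.arange(lo,hi,4):
        q=P[abs(P[:,j]-v)<2.5]
        if len(q): o.append([v,(sgn*q[:,k]).max()*sgn])
    o=np.array(o); f=np.polyfit(o[:,0],o[:,1],1); return f
a0,a1=P[P[:,1]>P[:,1].max()-30][:,0].min(),P[P[:,1]>P[:,1].max()-30][:,0].max()
f=edge(P,1,1,a0+12,a1-10); m=(a0+a1)/2
print("foot gap %.1f rot %.3f rad | serif side gap %.1f width %.1f"%(-(np.polyval(f,m)+5),f[0],a0-4.7,a1-a0))
o=bot.observe(); e=o["ee_pos"][:2]; print("tcp a %.1f d %.1f"%((e-[409.7,42.2])@t,(e-[548.3,194.4])@n),o["ee_pos"],o["wrist_force"])
E
python3 f.py pics/a2.png
```

```text
foot gap 27.2 rot -0.008 rad | serif side gap 82.6 width 125.5
tcp a 144.8 d -260.7 [566.42582746 -65.82170739  10.72334797] [-0.12600587  0.49945473  0.41498541]
```

View pics/a2.png

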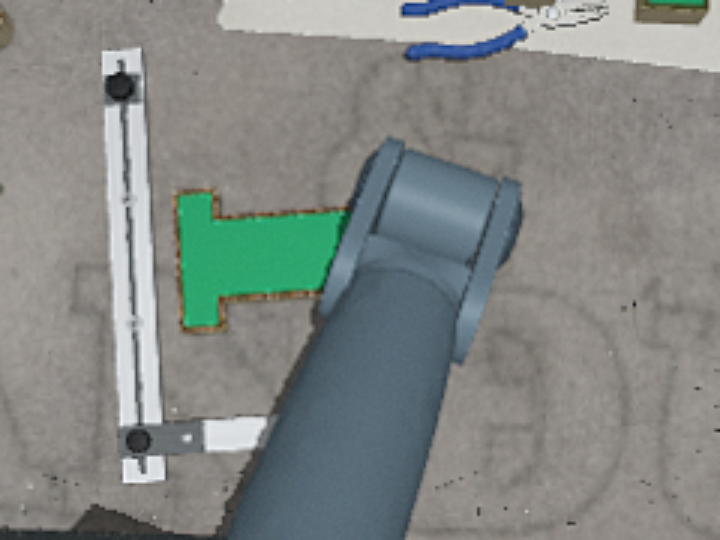

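The letter has squared up to the bar (rotation error about -0.008 rad) with roughly 27 mm still to go.

```bash
python3 -m handwheel '[[-0.0006,0.006,-0.002,0,0],[-0.0012,0.012,-0.002,0,0],[-0.0017,0.017,-0.002,0,0],[-0.0021,0.021,-0.002,0,0],[-0.0023,0.023,-0.002,0,0]]'
python3 -m handwheel '[[-0.0001,0.001,0,0,0],[-0.0002,0.002,0,0,0],[-0.0003,0.003,0,0,0],[-0.0003,0.003,0,0,0]]'
python3 f.py
```

```text
time_s: 3.17
ee_pos: [564.5, -43.7, 8.9]
orientation: [-2.109, -2.327, 0.001]
wrist_force: [-0.0, -0.4, -1.0]
gripper_width: 85.2
grip_force: 0.5
time_s: 3.5
ee_pos: [564.5, -41.3, 9.1]
orientation: [-2.11, -2.327, -0.0]
wrist_force: [0.3, -0.3, -0.8]
gripper_width: 85.5
grip_force: 0.0
foot gap 3.0 rot -0.001 rad | serif side gap 82.7 width 125.6
tcp a 145.5 d -236.2 [564.62119353 -41.34051279   9.23048004] [0.0726045  0.74134519 0.63094173]
```

```bash
python3 -m handwheel '[[0.001,-0.01,0,0,0],[0.003,-0.03,0,0,0],[0.003,-0.03,0.03,0,0],[0.003,-0.03,0.065,0,0],[0.003,-0.03,0.1,0,0]]'
python3 -m handwheel '[[0.018,0.03,0,-0.12,0],[0.036,0.06,0,-0.24,0],[0.054,0.09,0,-0.36,0],[0.072,0.12,0,-0.48,0],[0.089,0.15,0,-0.6,0]]'
python3 -m handwheel '[[0,0.01,0,-0.12,0],[0,0.01,0,-0.24,0],[0,0.01,0,-0.36,0],[0,0.01,0,-0.48,0],[0,0.01,0,-0.6,0]]'
python3 -m handwheel '[[0,0,0,-0.12,0],[0,0,0,-0.24,0],[0,0,0,-0.365,0],[0,0,0,-0.365,0],[0,0,0,-0.365,0]]'
python3 f.py pics/a3.png
```

```text
time_s: 3.97
ee_pos: [567.0, -72.4, 109.7]
orientation: [-2.11, -2.325, 0.001]
wrist_force: [1.0, 0.6, 0.9]
gripper_width: 85.7
grip_force: 0.0
time_s: 4.38
ee_pos: [657.8, 79.2, 109.6]
orientation: [2.709, 1.591, 0.001]
wrist_force: [0.4, -0.4, 0.2]
gripper_width: 85.4
grip_force: 0.0
time_s: 4.8
ee_pos: [656.9, 87.9, 109.2]
orientation: [-3.058, -0.72, 0.0]
wrist_force: [0.0, 0.3, -0.0]
gripper_width: 85.3
grip_force: 0.0
time_s: 5.22
ee_pos: [656.9, 87.9, 109.3]
orientation: [-3.137, -0.167, -0.0]
wrist_force: [-0.1, 0.4, 0.7]
gripper_width: 85.4
grip_force: 0.0
foot gap 116.8 rot -0.091 rad | serif side gap 108.9 width 72.0
tcp a 250.5 d -117.0 [656.84347517  88.02463407 109.27686748] [ 0.7941654  -0.45519609  0.74398021]
```

View pics/a3.png

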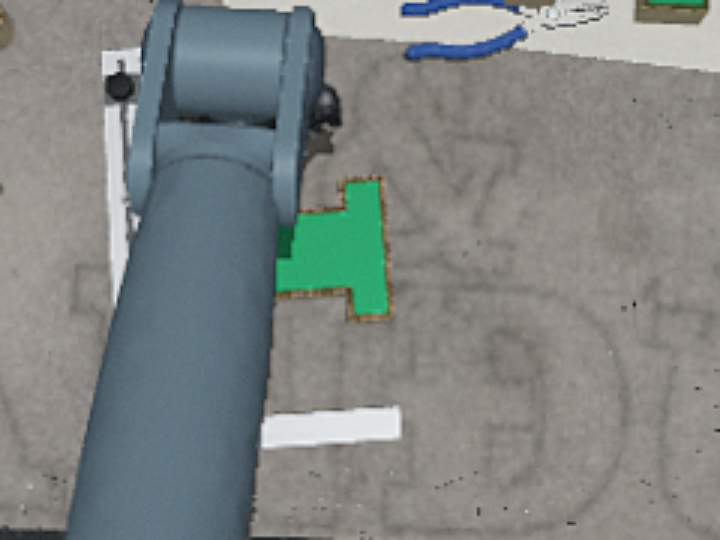

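```bash
python3 -m handwheel '[[0,0,-0.03,0,0],[0,0,-0.06,0,0],[0,0,-0.09,0,0],[0,0,-0.1,0,0],[0,0,-0.1,0,0]]'
python3 -m handwheel '[[-0.01,-0.001,0,0,0],[-0.02,-0.002,0,0,0],[-0.03,-0.003,0,0,0],[-0.038,-0.004,0,0,0],[-0.046,-0.0048,0,0,0]]'
python3 -m handwheel '[[-0.008,-0.0008,0,0,0],[-0.016,-0.0016,0,0,0],[-0.024,-0.0025,0,0,0],[-0.032,-0.0033,0,0,0],[-0.04,-0.0041,0,0,0]]'
cat > g.py <<'E'
from h import *; from plant import viewer,bot
s=viewer.snapshot("top"); L=letter(s,(245,185,372,300))
u=np.radians(5.9); n=np.array([-np.sin(u),np.cos(u)]); t=np.array([np.cos(u),np.sin(u)])
P=np.c_[(L-[409.7,42.2])@t,(L-[548.3,194.4])@n]; d0=P[:,1].min(); Q=P[P[:,1]<d0+20]
h=[[v,Q[abs(Q[:,0]-v)<2.5][:,1].min()] for v in np.arange(Q[:,0].min()+12,Q[:,0].max()-10,4)]
f=np.polyfit(*np.array(h).T,1); o=bot.observe(); e=o["ee_pos"][:2]
print("foot gap from head %.1f rot %.3f side gap(head) %.1f w %.1f"%(-(np.polyval(f,Q[:,0].mean())-5+224),f[0],Q[:,0].min()-4.7,np.ptp(Q[:,0])))
print("tcp a %.1f d %.1f"%((e-[409.7,42.2])@t,(e-[548.3,194.4])@n),o["wrist_force"])
E
python3 g.py
```

```text
time_s: 5.68
ee_pos: [653.9, 88.4, 5.7]
orientation: [-3.137, -0.165, 0.011]
wrist_force: [-0.4, -0.6, 0.0]
gripper_width: 85.7
grip_force: 0.0
time_s: 6.1
ee_pos: [611.6, 83.5, 11.3]
orientation: [3.137, 0.164, 0.005]
wrist_force: [0.0, -0.9, 0.3]
gripper_width: 85.3
grip_force: 0.0
time_s: 6.52
ee_pos: [570.7, 79.4, 9.9]
orientation: [3.137, 0.163, 0.003]
wrist_force: [2.1, 1.1, 1.8]
gripper_width: 85.4
grip_force: 1.4
foot gap from head 1.5 rot -0.001 side gap(head) 46.1 w 124.6
tcp a 161.9 d -116.3 [ 1.49128857 -0.47547437  1.28493861]
```

```bash
python3 -m handwheel '[[-0.008,-0.0008,0,0,0],[-0.016,-0.0016,0,0,0],[-0.024,-0.0025,0,0,0],[-0.032,-0.0033,0,0,0],[-0.038,-0.0039,0,0,0]]'
python3 -m handwheel '[[-0.0015,-0.0001,0,0,0],[-0.003,-0.0003,0,0,0],[-0.0045,-0.0004,0,0,0],[-0.0045,-0.0004,0,0,0]]'
python3 g.py
```

```text
time_s: 6.98
ee_pos: [531.6, 75.6, 9.2]
orientation: [-3.137, -0.163, 0.001]
wrist_force: [3.1, 0.6, 1.4]
gripper_width: 85.3
grip_force: 1.1
time_s: 7.32
ee_pos: [527.4, 75.3, 8.9]
orientation: [-3.137, -0.163, 0.003]
wrist_force: [-0.7, -0.3, -0.1]
gripper_width: 85.3
grip_force: 0.0
foot gap from head 1.8 rot 0.005 side gap(head) 3.5 w 124.3
tcp a 120.6 d -116.3 [-0.23994098 -0.45538108 -0.07627495]
```

```bash
python3 -m handwheel '[[-0.001,-0.0001,0,0,0],[-0.002,-0.0002,0,0,0],[-0.003,-0.0003,0,0,0],[-0.003,-0.0003,0,0,0]]'
python3 -m handwheel '[[-0.001,-0.0001,0,0,0],[-0.001,-0.0001,0,0,0]]'
python3 -m handwheel '[[-0.001,-0.0001,0,0,0],[-0.001,-0.0001,0,0,0]]'
python3 g.py
```

```text
time_s: 7.7
ee_pos: [525.2, 74.9, 9.3]
orientation: [3.137, 0.163, 0.0]
wrist_force: [1.6, -0.8, -0.8]
gripper_width: 85.4
grip_force: 0.4
time_s: 7.87
ee_pos: [525.0, 74.7, 9.7]
orientation: [3.137, 0.162, 0.003]
wrist_force: [3.7, -1.1, -1.5]
gripper_width: 85.3
grip_force: 1.7
time_s: 8.03
ee_pos: [525.0, 74.6, 10.2]
orientation: [3.137, 0.162, 0.007]
wrist_force: [6.5, -0.3, -1.5]
gripper_width: 85.2
grip_force: 2.8
foot gap from head 1.9 rot -0.002 side gap(head) 0.6 w 124.4
tcp a 118.0 d -116.8 [ 5.88742143 -0.80758292 -1.46645413]
```

```bash
python3 -m handwheel '[[0.005,0.0005,0,0,0],[0.01,0.001,0,0,0],[0.01,0.001,0.03,0,0],[0.01,0.001,0.065,0,0],[0.01,0.001,0.1,0,0]]'
python3 -m handwheel '[[-0.008,-0.032,0,0.12,0],[-0.016,-0.064,0,0.24,0],[-0.025,-0.096,0,0.36,0],[-0.033,-0.128,0,0.48,0],[-0.041,-0.16,0,0.6,0]]'
python3 -m handwheel '[[0,-0.004,0,0.12,0],[0,-0.004,0,0.24,0],[0,-0.004,0,0.36,0],[0,-0.004,0,0.48,0],[0,-0.004,0,0.6,0]]'
python3 -m handwheel '[[0,0,0,0.12,0],[0,0,0,0.24,0],[0,0,0,0.365,0],[0,0,0,0.365,0],[0,0,0,0.365,0]]'
python3 f.py
```

```text
time_s: 8.5
ee_pos: [531.9, 76.0, 109.1]
orientation: [-3.137, -0.163, 0.007]
wrist_force: [0.5, -0.4, -0.2]
gripper_width: 85.4
grip_force: 0.0
time_s: 8.92
ee_pos: [491.8, -83.2, 109.1]
orientation: [-2.949, -1.081, 0.002]
wrist_force: [0.3, 0.4, 0.4]
gripper_width: 85.4
grip_force: 0.0
time_s: 9.33
ee_pos: [492.3, -86.1, 108.9]
orientation: [-2.497, -1.903, 0.002]
wrist_force: [0.0, -0.2, -1.1]
gripper_width: 85.5
grip_force: 0.0
time_s: 9.75
ee_pos: [492.5, -86.0, 109.0]
orientation: [-2.121, -2.316, 0.001]
wrist_force: [0.8, -0.1, 0.2]
gripper_width: 85.1
grip_force: 0.0
foot gap 3.5 rot 0.002 rad | serif side gap 1.1 width 124.6
tcp a 69.2 d -273.2 [492.56711526 -86.05947493 109.06834952] [-0.13910318  0.72968679  0.36300448]
```

```bash
python3 -m handwheel '[[0,0,-0.03,0.013,0],[0,0,-0.06,0.013,0],[0,0,-0.09,0.013,0],[0,0,-0.1,0.013,0],[0,0,-0.1,0.013,0]]'
python3 -m handwheel '[[-0.001,0.01,0,0,0],[-0.002,0.02,0,0,0],[-0.003,0.028,0,0,0],[-0.0033,0.032,0,0,0],[-0.0036,0.035,0,0,0]]'
python3 -m handwheel '[[-0.0001,0.001,0,0,0],[-0.0002,0.002,0,0,0],[-0.0003,0.003,0,0,0],[-0.0003,0.003,0,0,0]]'
python3 f.py
```

```text
time_s: 10.22
ee_pos: [490.3, -85.2, 6.6]
orientation: [-2.101, -2.327, 0.004]
wrist_force: [0.0, 0.4, 0.1]
gripper_width: 85.1
grip_force: 0.0
time_s: 10.63
ee_pos: [489.7, -50.4, 10.3]
orientation: [2.101, 2.333, 0.001]
wrist_force: [0.3, -0.1, -0.6]
gripper_width: 85.6
grip_force: 0.0
time_s: 10.97
ee_pos: [489.6, -48.7, 9.8]
orientation: [2.103, 2.332, 0.001]
wrist_force: [1.1, -2.0, 0.9]
gripper_width: 85.4
grip_force: 0.9
foot gap 2.9 rot 0.002 rad | serif side gap 0.7 width 125.0
tcp a 70.0 d -235.8 [489.5096029  -48.69819021   9.68943888] [ 1.08415814 -1.48018214  0.7736805 ]
```

```bash
python3 -m handwheel '[[-0.0001,0.001,0,0,0],[-0.0002,0.002,0,0,0],[-0.0002,0.002,0,0,0]]'
python3 -m handwheel '[[-0.0001,0.001,0,0,0],[-0.0001,0.001,0,0,0]]'
python3 -m handwheel '[[-0.0001,0.001,0,0,0],[-0.0001,0.001,0,0,0]]'
python3 f.py
```

```text
time_s: 11.27
ee_pos: [489.3, -46.7, 9.7]
orientation: [2.103, 2.332, 0.0]
wrist_force: [1.1, -4.0, 2.6]
gripper_width: 85.2
grip_force: 2.1
time_s: 11.43
ee_pos: [489.3, -46.7, 9.7]
orientation: [2.102, 2.331, -0.002]
wrist_force: [0.1, -9.7, 0.9]
gripper_width: 85.2
grip_force: 4.8
time_s: 11.6
ee_pos: [489.3, -46.7, 9.8]
orientation: [2.101, 2.33, -0.004]
wrist_force: [-0.3, -14.2, 0.0]
gripper_width: 86.0
grip_force: 7.3
foot gap 0.8 rot 0.001 rad | serif side gap 0.7 width 124.8
tcp a 70.0 d -233.8 [489.24942794 -46.70505144   9.77137774] [  0.24442941 -13.79150836   0.4006344 ]
```

Hard stall at the wall. Back off, rise and check.

```bash
python3 -m handwheel '[[0.0005,-0.005,0,0,0],[0.002,-0.02,0,0,0],[0.004,-0.04,0,0,0],[0.004,-0.05,0.03,0,0],[0.004,-0.06,0.065,0,0]]'
python3 -m handwheel '[[0,-0.035,0.02,0,0],[0,-0.07,0.05,0,0],[0,-0.105,0.08,0,0],[0,-0.14,0.1,0,0],[0,-0.14,0.1,0,0]]'
python3 f.py pics/a4.png; python3 g.py
```

```text
time_s: 12.07
ee_pos: [489.0, -103.1, 71.4]
orientation: [-2.097, -2.325, 0.004]
wrist_force: [1.1, -0.3, 0.9]
gripper_width: 85.5
grip_force: 0.0
time_s: 12.48
ee_pos: [494.0, -249.3, 178.9]
orientation: [2.102, 2.324, 0.0]
wrist_force: [1.0, -0.6, 0.4]
gripper_width: 85.5
grip_force: 0.0
foot gap 0.9 rot 0.000 rad | serif side gap 0.7 width 124.8
tcp a 53.5 d -434.4 [ 493.47451198 -247.95354646  177.35019679] [-0.26321157 -0.32922215  0.60593864]
foot gap from head -0.9 rot -0.002 side gap(head) 0.8 w 124.4
tcp a 52.9 d -431.7 [ 0.3784862  -0.24737512  0.32730469]
```

View pics/a4.png

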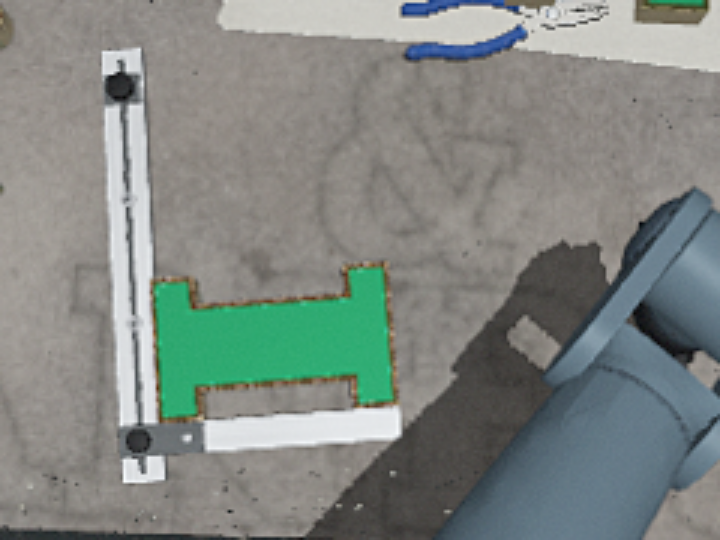

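The letter sits in the corner: its foot is flush with the bar at crop x≈155, and both serifs are against the arm at crop y≈405–420.

```bash
python3 -c "
from plant import job_done; print(job_done())"
```

```text
the job is handed in; nothing more can be done
None
```

The letter is in the corner and the job is handed in: the top camera shows the foot and the side each within about 1 mm of the straightedge and cross-arm, square to about 0.002 rad. The arm never went near the block, tape or chevron, and the hand-in call returned no verdict.

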